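# Gauge the depth of a heater well and set the reading pin

## Task

Check how deep the narrow centre well of the dry-block heater is: stand the depth gauge flat on the block with its rod over that well, and slide the rod down until you clearly feel it bottom (some 5 to 10 N on the bottom is right; 20 N would damage the well). Leave the gauge standing there with the rod resting on the bottom, and record the reading by sliding the heater's reading pin up until its top is level with the top of the gauge's rod. Let go of everything and do not disturb the other things on the desk.

Things in the scene. Friction and masses are not known exactly. Their poses are not given: they have to be found in the camera images.
- gauge: Loose steel depth gauge, about 0.7 kg with its rod, standing upright on the desk. Foot bar 90 mm long (x), 40 mm wide (y), 14 mm thick; at its middle a guide tube of 18 mm diameter up to 20 mm height. Origin: centre of the bar's underside, on the rod's axis; z up. Lifted by the rod's head it hangs on the rod's upper stop without sliding
- rod: The gauge's upright sliding rod, 8 mm thick, with a flat paddle head to grip: 34 mm (x) by 12 mm (y) by 26 mm high. Origin: centre of the head's top; axes as the gauge's. Tip 111 mm below the origin. At the start fully up (origin 112 mm above the foot's underside, tip 1 mm inside the foot); slides down up to 60 mm. About 4 N of drag holds it where it is left
- heater: Dry-block heater, fixed, 170 (x) by 270 mm (y), white. Its +y half: aluminium block 110 by 110 mm, flat top 100 mm above the desk, with a narrow well in the middle (13 mm across, the one to gauge) and four wider ones (17 mm) 34 mm from it in x and in y. Its -y half: white deck 84 mm high with the reading pin. Origin: centre of its underside, on the desk; z up
- well_mouth (a point): Centre of the narrow well's mouth in the block's top face, 100 mm above the desk, 55 mm to +y of the heater's origin; axes as the heater's. The well is upright and 24 to 48 mm deep, how deep is not known beforehand; its bottom is a rubbery pad that yields about 1 mm for each 2 N
- pin: Reading pin, 125 mm to -y of the well: 8 mm steel pin sliding upright in a sleeve (24 mm across, top 94 mm above the desk), with a flat paddle head 34 (heater's x) by 12 (y) by 26 mm high. Origin: centre of the head's top; axes as the heater's. Top 138 to 148 mm above the desk at the start, lower than the final rod top; slides up to 213 mm. About 3 N of friction holds it
- rack: Bystander: wire rack 48 by 104 mm with capped sample tubes, 92 mm high; origin at the centre of its underside
- bottle: Bystander: clear capped bottle, 60 mm across, 130 mm high; origin at the centre of its underside
- beaker: Bystander: white plastic beaker, 68 mm across, 70 mm high; origin at the centre of its underside
Mind the look-alikes: they are no part of the job. What is shaped like the gauge but brown, purple or red is not meant.

How it is judged:
On the way, in this order (a step that is already met when the one before it is completed fails the run):
1. the gauge stands flat on the block, its rod over the narrow centre well (within 4 mm) (horizontal distance between gauge and well_mouth below 0.004 m and z of gauge in the frame of well_mouth between -0.002 and 0.002 m and angle between gauge's own z axis and vertical below 0.04 rad), for 0.1 s.
2. with the gauge so seated, the rod is down in the well and presses on its bottom with more than 4 N (all of step 1 and z of rod in the frame of well_mouth below 0.094 m and contact force between rod and heater above 4 N), for 0.2 s.
3. the rod still rests on the bottom and the reading pin's top is level with the rod's top within 3 mm (all of step 1 and z of rod in the frame of well_mouth below 0.094 m and contact force between rod and heater above 0.3 N and z of rod in the frame of pin between -0.003 and 0.003 m), for 0.2 s.
At the end, for the whole second after the job is handed in: The gauge stands at rest, flat on the block (0.04 rad, 2 mm), its axis within 4 mm of the narrow centre well's; its rod is over 16 mm down in the well and rests on the bottom (over 0.3 N); the reading pin is at rest, its top level with the rod's top within 3 mm (all of step 3 and linear speed of each of gauge, pin below 0.01 m/s); the robot touches nothing.
It fails at once if the rod is pressed on the heater (well bottom or block) with more than 20 N (contact force between rod and heater above 20 N).
It fails at once if the rack is shifted by more than 20 mm or knocked over (distance of rack from where it was at the start of the episode above 0.02 m or angle between rack's own z axis and vertical above 0.5 rad).
It fails at once if the bottle is shifted by more than 20 mm or knocked over (distance of bottle from where it was at the start of the episode above 0.02 m or angle between bottle's own z axis and vertical above 0.5 rad).
It fails at once if the beaker is shifted by more than 20 mm or knocked over (distance of beaker from where it was at the start of the episode above 0.02 m or angle between beaker's own z axis and vertical above 0.5 rad).
It also fails if it takes over 58 s, if anything falls off the work surface, if the arm or the gripper's body presses on something with over 40 N, if the wrist force passes 120 N, or if a joint passes its speed limit or range.

## Robot

A 6-joint arm with a two-finger parallel gripper is mounted at the origin on the work surface. World frame = base frame: x ahead of the robot, y to its left, z up, the work surface at z = 0. Lengths are in m, angles in rad, forces in N, time in s.
With the tool pointing down it reaches from about 0.275 to 0.825 m from the base axis. Payload 4.9 kg.
Tool frame: the origin (TCP) lies on the mounting face of the last link; the fingertips stand 173 mm ahead of it and the grasp point (between the pads) lies 155 mm ahead of it; z points along the fingers, y is the direction in which the jaws open and shut (so a half turn about z gives the same grasp; the last joint's range is limited). The gripper opens to 85 mm and grips with 20 to 120 N. Pads are 22 mm wide; open, the fingers measure 114 mm over their backs; the gripper's body (76 mm by 85 mm) begins 54 mm behind the grasp point. The pads swing forward as they close: fully open they stand 13 mm farther back than shut.
Start: joints at [-0.134, 0.326, -0.193, 1.052, 0, 1.437], TCP at [0.55, 0, 0.405] pointing down, gripper open.
Joint ranges: [-2.65, 2.65], [-0.97, 1.79], [-1.3, 1.35], [-1.93, 2.1], [-1.47, 1.37], [-3.14, 3.14]. Speed limits (rad/s): [2.57, 2.57, 3.14, 3.14, 3.14, 3.14].

## Interface

Orientations are given as a unit quaternion [x, y, z, w].
In Python, from rig import env, eyes, current_time_s, current_joint_positions, current_dq, current_joint_torque, current_eef_pos, current_orientation, current_contact_force, current_torque, current_gripper_width gives the robot as it stands. Calls block until the motion is done:
- env.goto(position, orientation): joint-space move of the TCP to a pose.
- env.servo_line(position, feed=0.15, rotation=None): straight line of the TCP; rotation=None keeps the orientation; feed is the mean speed in m/s.
- env.set_joints(angles): joint-space move.
- env.move_gripper(opening, newtons=None): finger opening in m; newtons is the grip in N (None keeps the last); returns when the fingers have stopped.
- env.hold(seconds).
- env.ik(position, orientation): joint angles nearest the present ones, or None.
- eyes.camera(name): name is "scene" or "side" or "wrist"; returns a dict with "color" (400x640x3 uint8, blue, green, red), "K" (3x3 intrinsics, pixels), "dist" ([k1, k2, p1, p2, k3] as OpenCV has them; the pictures are not rectified), "R" (3x3) and "t" (3): a world point X has camera coordinates R X + t; the wrist camera has in their place "tool_from_camera" (4x4, takes a point from camera to tool coordinates, whose origin is the TCP and whose axes are the flange's). Camera axes: x right, y down, z forward; pixel columns grow to the right and rows downward; lengths in m; the calibration is good to about 2 mm. A picture is of the moment at which its call begins: read the wrist's pose just before it. There is no depth.
A pose or a line that the arm cannot do raises env.IKError and nothing moves.
- env.job_done(): hands the job in, once; it reports no verdict.
Readings, each from a call of its own:
- current_time_s(): time.
- current_joint_positions(): joint angles.
- current_dq(): joint speeds.
- current_joint_torque(): joint torques, N m.
- current_eef_pos(): TCP position.
- current_orientation(): TCP orientation.
- current_contact_force(): force on the tool from outside, world axes, zero at the start.
- current_torque(): the same for the moment, N m.
- current_gripper_width(): finger opening in m.
Only numpy, scipy, OpenCV 4.12 (cv2) and the standard library are available. Lean on these libraries where they do the work, as an engineer would, in place of code of your own. Each camera call takes 0.05 s, during which the arm holds its last target.

## Working session

There is one attempt and no reset: what is moved stays moved. The work goes in short steps, each a Python script; the robot and the scene stay as the last script left them, time stands still between calls to the robot, and variables do not carry over. Pictures are saved under pics/ and viewed, and the job is handed in when it is done.

```bash
ls; mkdir -p pics; python3 - <<'E'
from rig import env, eyes, current_time_s, current_eef_pos, current_orientation
import cv2
print(current_time_s(), current_eef_pos(), current_orientation())
for n in ["scene","side","wrist"]:
    c=eyes.camera(n); cv2.imwrite(f"pics/{n}0.png",c["color"]); print(n,c["K"].tolist() if hasattr(c["K"],'tolist') else c["K"],c["dist"],c.get("R"),c.get("t"),c.get("tool_from_camera"))
E
```

```text
pics
0.0 [5.49719055e-01 6.45385971e-05 4.03898253e-01] [ 7.07096110e-01  7.07116904e-01 -5.26612026e-04 -7.05544189e-04]
scene [[444.5397184218318, 0.0, 319.0005854027105], [0.0, 444.5397184218318, 205.54073844096558], [0.0, 0.0, 1.0]] [0.00560074 0.         0.         0.         0.        ] [[-0.54262702  0.83987517  0.01286914]
 [ 0.6575215   0.43424616 -0.61570752]
 [-0.52270583 -0.3256378  -0.78786969]] [ 0.27006202 -0.27095438  1.39381417] None
side [[390.0526224455525, 0.0, 322.06080038574345], [0.0, 390.0526224455525, 199.3184251003176], [0.0, 0.0, 1.0]] [-0.07236307  0.          0.          0.          0.        ] [[ 0.96933049 -0.24556834 -0.00972539]
 [-0.14385232 -0.53485309 -0.83260956]
 [ 0.1992609   0.80847286 -0.55377499]] [-0.50392599  0.15497     0.90282756] None
wrist [[312.8508245967739, 0.0, 316.84113135264835], [0.0, 312.8508245967739, 195.80424430326485], [0.0, 0.0, 1.0]] [-0.03856179  0.          0.          0.          0.        ] None None [[ 7.41650336e-04 -9.50890152e-01 -3.09527654e-01  7.93787481e-02]
 [ 9.99999049e-01  1.06499779e-03 -8.75677094e-04 -3.40116205e-04]
 [ 1.16231899e-03 -3.09526710e-01  9.50890038e-01  3.13255210e-02]
 [ 0.00000000e+00  0.00000000e+00  0.00000000e+00  1.00000000e+00]]
```

View pics/scene0.png

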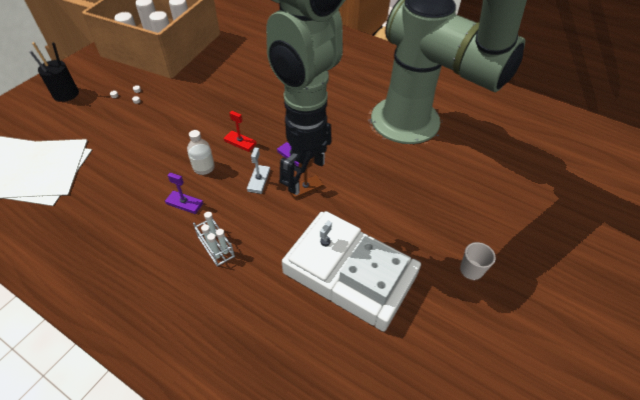

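View pics/side0.png

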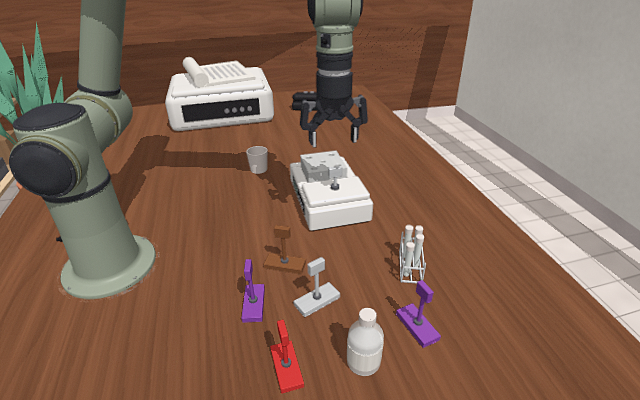

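View pics/wrist0.png

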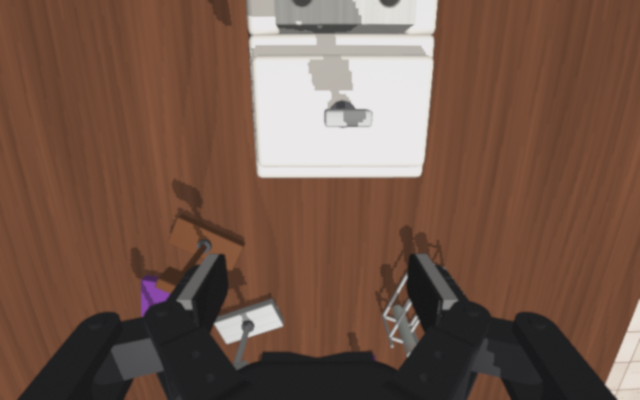

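```bash
cat > h.py <<'E'
import numpy as np, cv2
from scipy.spatial.transform import Rotation as Ro
from rig import *
from rig import env, eyes, current_time_s, current_eef_pos, current_orientation
def shot(name, fn):
    p=np.array(current_eef_pos()); q=np.array(current_orientation())
    c=eyes.camera(name)
    c={k:(np.array(v) if v is not None else None) for k,v in c.items()}
    if c.get("tool_from_camera") is not None:
        T=c["tool_from_camera"]; Rt=Ro.from_quat(q).as_matrix()
        Rwc=Rt@T[:3,:3]; o=Rt@T[:3,3]+p
        c["R"]=Rwc.T; c["t"]=-Rwc.T@o
    np.savez("pics/"+fn+".npz",color=c["color"],K=c["K"],dist=c["dist"],R=c["R"],t=c["t"])
    cv2.imwrite("pics/"+fn+".png",c["color"]); return c
def load(fn): return dict(np.load("pics/"+fn+".npz"))
def ray(c,uv):
    u=cv2.undistortPoints(np.array([[uv]],float),c["K"],c["dist"])[0,0]
    d=c["R"].T@np.array([u[0],u[1],1.]); return -c["R"].T@c["t"], d/np.linalg.norm(d)
def onz(c,uv,z):
    o,d=ray(c,uv); return o+d*(z-o[2])/d[2]
def tri(obs):
    A=np.zeros((3,3));b=np.zeros(3);R=[ray(c,uv) for c,uv in obs]
    for o,d in R:
        M=np.eye(3)-np.outer(d,d);A+=M;b+=M@o
    X=np.linalg.solve(A,b)
    return X,[float(np.linalg.norm((np.eye(3)-np.outer(d,d))@(X-o))) for o,d in R]
def proj(c,X):
    return cv2.projectPoints(np.array([X],float),cv2.Rodrigues(c["R"])[0],c["t"],c["K"],c["dist"])[0][0,0]
def crop(fn,out,x0,y0,x1,y1,s):
    im=load(fn)["color"][y0:y1,x0:x1]; cv2.imwrite("pics/"+out+".png",cv2.resize(im,None,fx=s,fy=s,interpolation=cv2.INTER_CUBIC))
E
python3 - <<'E'
from h import *
shot("scene","s1");shot("side","d1")
crop("s1","s1g",220,130,320,210,8)
crop("d1","d1g",220,210,360,310,5)
E
python3 - <<'E'
from h import *
crop("s1","s1h",275,205,425,330,5)
crop("d1","d1h",280,140,380,235,6)
E
```

```text
(no output)
```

View pics/s1g.png

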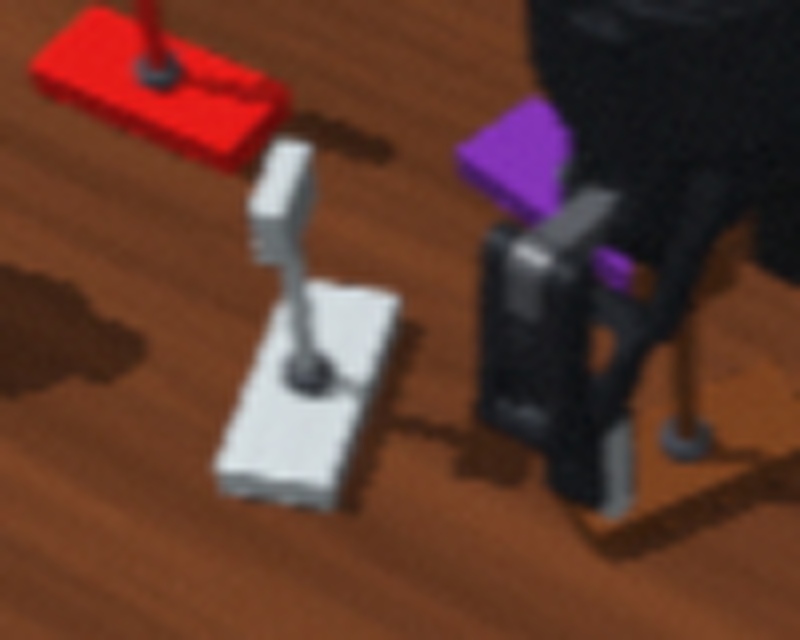

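View pics/d1g.png

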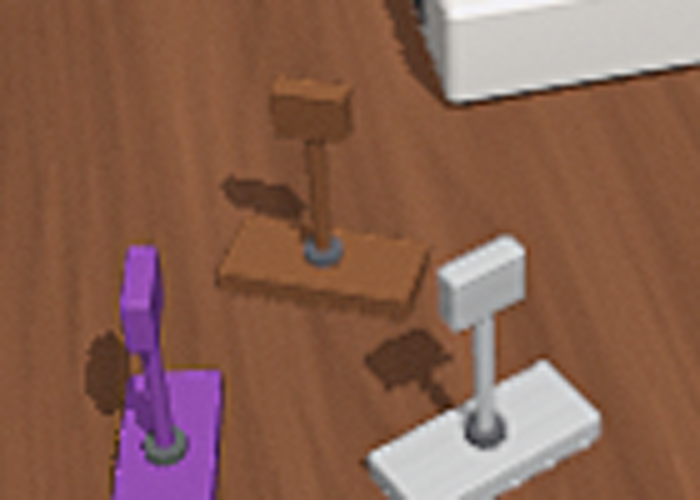

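View pics/s1h.png

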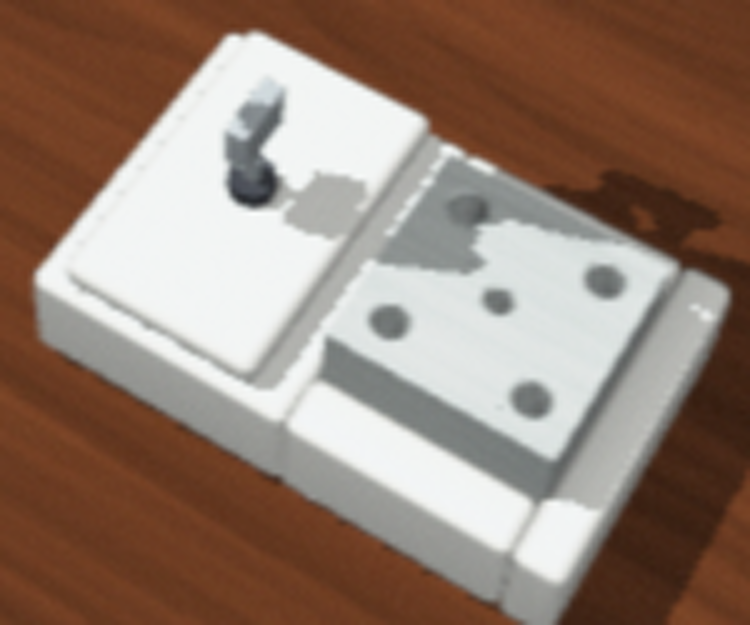

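View pics/d1h.png

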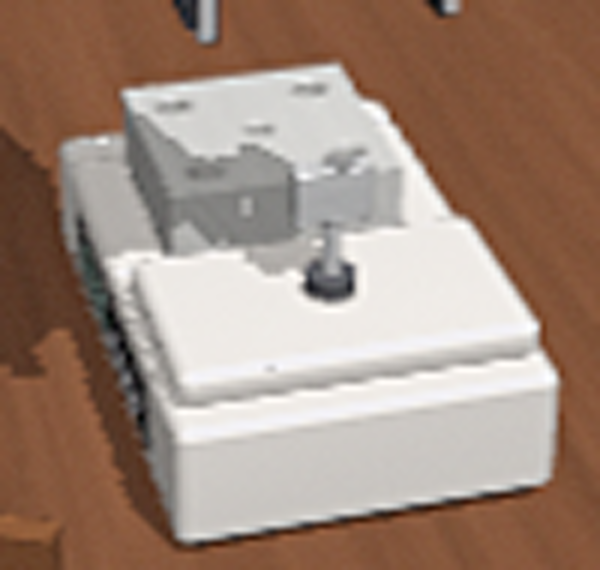

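```bash
python3 - <<'E'
from h import *
s,d=load("s1"),load("d1")
P=lambda x0,y0,k,x,y:(x0+(x+.5)/k-.5,y0+(y+.5)/k-.5)
def T(n,a,b): print(n,*[np.round(v,4) for v in tri([(s,a),(d,b)])])
T("tube top",P(220,130,8,308,370),P(220,210,5,485,428))
T("head",P(220,130,8,285,160),P(220,210,5,485,258))
T("well",P(275,205,5,498,300),P(280,140,6,260,129))
w=load("s1")
for n,u in dict(c=(498,300),l=(390,321),b=(532,399),r=(604,281),t=(467,209)).items():
    print(n,np.round(onz(s,P(275,205,5,*u),.1),4))
# gauge bar top corners scene at z=.014
for u in [(312,282),(400,297),(218,470),(336,490)]: print(np.round(onz(s,P(220,130,8,*u),.014),4))
E
```

```text
tube top [ 0.4522 -0.2272  0.016 ] [0.0013 0.0013]
head [ 0.4511 -0.2285  0.1132] [0.0013 0.0013]
well [0.5717 0.1883 0.0974] [0.0006 0.0006]
c [0.5738 0.1886 0.1   ]
l [0.6082 0.155  0.1   ]
b [0.6078 0.2231 0.1   ]
r [0.5403 0.2224 0.1   ]
t [0.5406 0.155  0.1   ]
[ 0.4186 -0.253   0.014 ]
[ 0.4074 -0.2231  0.014 ]
[ 0.5044 -0.2264  0.014 ]
[ 0.4896 -0.1882  0.014 ]
```

```bash
cat >> h.py <<'E'
def quat(a):
    """tool down, tool y axis at world angle a"""
    y=np.array([np.cos(a),np.sin(a),0]); z=np.array([0,0,-1.]); x=np.cross(y,z)
    return Ro.from_matrix(np.array([x,y,z]).T).as_quat()
def axes(a):
    y=np.array([np.cos(a),np.sin(a),0]); return np.cross(y,[0,0,-1.]),y
E
python3 - <<'E'
from h import *
g=np.array([.452,-.228,0])
for a in (.36+np.pi/2,.36-np.pi/2):
    x,y=axes(a)
    print(a,x)
    for p in (g+[0,0,.255],g-.06*x+.04*y+[0,0,.38]): print(env.ik(p,quat(a)))
for a in (np.pi/2,-np.pi/2):
    for p in ([.573,.188,.36],[.573,.188,.32],[.573,.063,.3]): print(a,env.ik(np.array(p),quat(a)))
E
```

```text
1.9307963267948964 [-0.93589682 -0.35227423 -0.        ]
[-0.61308126  0.40407401 -0.50827854  0.65844377  0.         -0.97308126]
[-0.47174425  0.2937112  -0.30458771  0.97249742  0.         -0.83174425]
-1.2107963267948967 [0.93589682 0.35227423 0.        ]
[-0.61308126  0.40407401 -0.50827854  0.65844377  0.          2.1685114 ]
[-0.75778314  0.25369711 -0.3597483   0.95735092  0.          2.02380951]
1.5707963267948966 [ 0.19468046  0.45480235 -0.11586776  1.00012621  0.          0.19468046]
1.5707963267948966 [ 0.19468046  0.48807134 -0.17082103  0.91190395  0.          0.19468046]
1.5707963267948966 [-0.01851904  0.46227934 -0.27104814  0.83746885  0.         -0.01851904]
-1.5707963267948966 [ 0.19468046  0.45480235 -0.11586776  1.00012621  0.         -2.94691219]
-1.5707963267948966 [ 0.19468046  0.48807134 -0.17082103  0.91190395  0.         -2.94691219]
-1.5707963267948966 [-0.01851904  0.46227934 -0.27104814  0.83746885  0.          3.12307361]
```

```bash
python3 - <<'E'
from h import *
g=np.array([.452,-.228,0]); a=.36+np.pi/2; x,y=axes(a)
for n,k in (("gA",.045),("gB",-.045)):
    env.goto(g-.055*x+k*y+[0,0,.37],quat(a)); env.hold(.2); c=shot("wrist",n)
    print(current_time_s(),current_eef_pos(), proj(c,g+[0,0,.112]))
E
```

```text
2.4583 [ 0.4877029  -0.16635687  0.37003243] [253.4437781  130.54823776]
3.1583 [ 0.51913664 -0.24981658  0.37012591] [377.86910378 130.94005271]
```

View pics/gA.png

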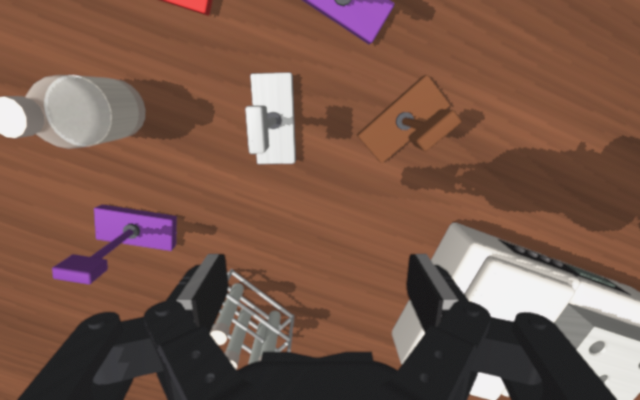

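View pics/gB.png

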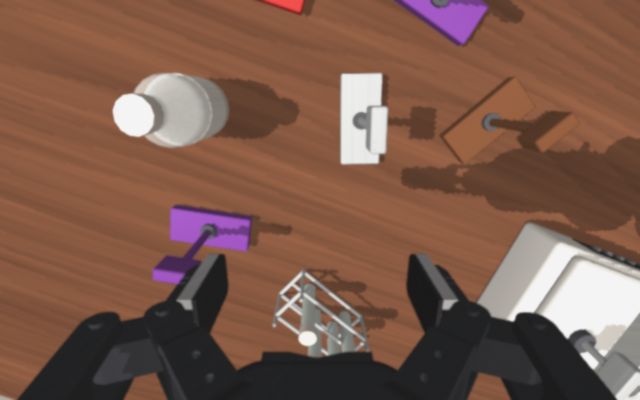

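```bash
python3 - <<'E'
from h import *
a=load("gA")["color"][65:170,235:310]; b=load("gB")["color"][65:170,330:405]
im=cv2.resize(np.hstack([a,b]),None,fx=5,fy=5,interpolation=cv2.INTER_CUBIC); cv2.imwrite("pics/gAB.png",im)
E
```

```text
(no output)
```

View pics/gAB.png

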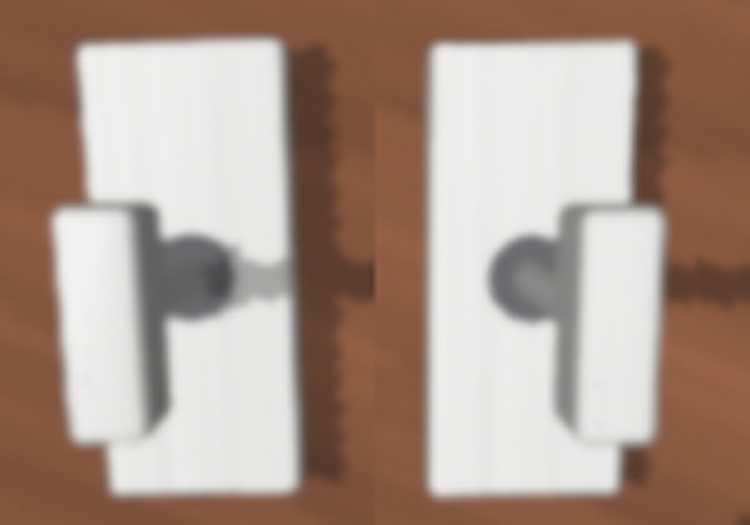

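```bash
python3 - <<'E'
from h import *
A,B=load("gA"),load("gB")
pa=lambda x,y:(235+(x+.5)/5-.5,65+(y+.5)/5-.5)
pb=lambda x,y:(330+(x-375+.5)/5-.5,65+(y+.5)/5-.5)
H=[((52,209),(581,211)),((131,208),(664,210)),((147,438),(655,440)),((72,443),(577,441))]
F=[((78,47),(430,45)),((284,40),(637,42)),((300,490),(620,492)),((110,494),(430,494))]
for n,L in(("head",H),("foot",F)):
    X=np.array([tri([(A,pa(*a)),(B,pb(*b))])[0] for a,b in L])
    print(n,X.round(4).tolist(),X.mean(0).round(4))
    l=(X[0]+X[1]-X[2]-X[3])/2; w=(X[1]+X[2]-X[0]-X[3])/2
    print(np.linalg.norm(l),np.linalg.norm(w),np.arctan2(l[1],l[0]),np.arctan2(w[1],w[0]))
E
```

```text
head [[0.4384, -0.239, 0.1096], [0.4342, -0.2284, 0.111], [0.4643, -0.2162, 0.1114], [0.4689, -0.2265, 0.1104]] [ 0.4514 -0.2275  0.1106]
0.03276989835034728 0.011438955460944273 -2.7551016671925477 1.9672873416325418
foot [[0.4174, -0.2629, 0.0109], [0.4022, -0.2251, 0.0112], [0.4855, -0.1921, 0.0131], [0.5003, -0.2296, 0.0134]] [ 0.4513 -0.2274  0.0122]
0.08949497229050327 0.0404936839559734 -2.762234439569553 1.9507970937920853
```

```bash
python3 - <<'E'
from h import *
a=np.pi/2
for n,k in (("hB",.08),("hA",.17)):
    env.goto(np.array([.628,k,.38]),quat(a)); env.hold(.2); c=shot("wrist",n)
    print(current_time_s(),current_eef_pos(), proj(c,[.573,.188,.1]),proj(c,[.573,.063,.14]))
E
```

```text
4.7167 [0.62806388 0.07886772 0.38002387] [455.49024027 128.13458894] [292.70736023 133.76897435]
5.4167 [0.62820081 0.1687575  0.38005338] [341.35301367 127.54166228] [158.05389746 134.2767309 ]
```

View pics/hA.png

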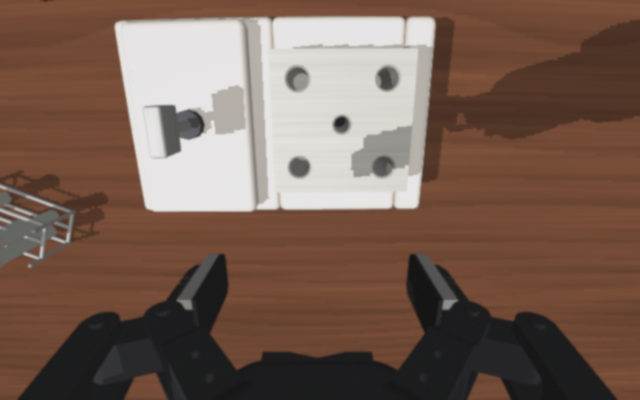

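View pics/hB.png

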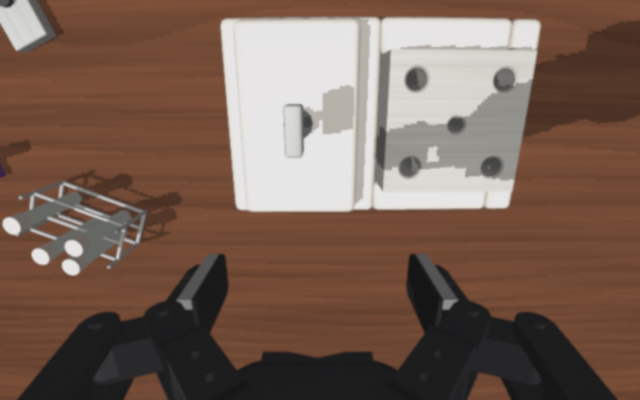

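```bash
python3 - <<'E'
from h import *
a=load("hA")["color"]; b=load("hB")["color"]
f=lambda im,x0,y0:cv2.resize(im[y0:y0+60,x0:x0+80],None,fx=5,fy=5,interpolation=cv2.INTER_CUBIC)
cv2.imwrite("pics/hp.png",np.vstack([np.hstack([f(a,300,95),f(b,415,95)]),np.hstack([f(a,130,100),f(b,260,100)])]))
# wells: dark blobs
from itertools import product
c5={}
for n,pts in dict(hA=[(341,124),(297,78),(387,77),(299,167),(382,167)],hB=[(456,125),(416,79),(504,79),(410,167),(491,167)]).items():
    c=load(n); g=cv2.cvtColor(c["color"],cv2.COLOR_BGR2GRAY)
    for (u,v) in pts:
        r=16; w=g[v-r:v+r+1,u-r:u+r+1]
        e=cv2.Canny(w,60,150); 
        print(n,(u,v),w.min(),np.median(w))
E
```

```text
hA (341, 124) 34 216.0
hA (297, 78) 82 188.0
hA (387, 77) 66 188.0
hA (299, 167) 86 217.0
hA (382, 167) 71 147.0
hB (456, 125) 68 148.0
hB (416, 79) 67 188.0
hB (504, 79) 70 145.0
hB (410, 167) 73 147.0
hB (491, 167) 68 146.0
```

View pics/hp.png

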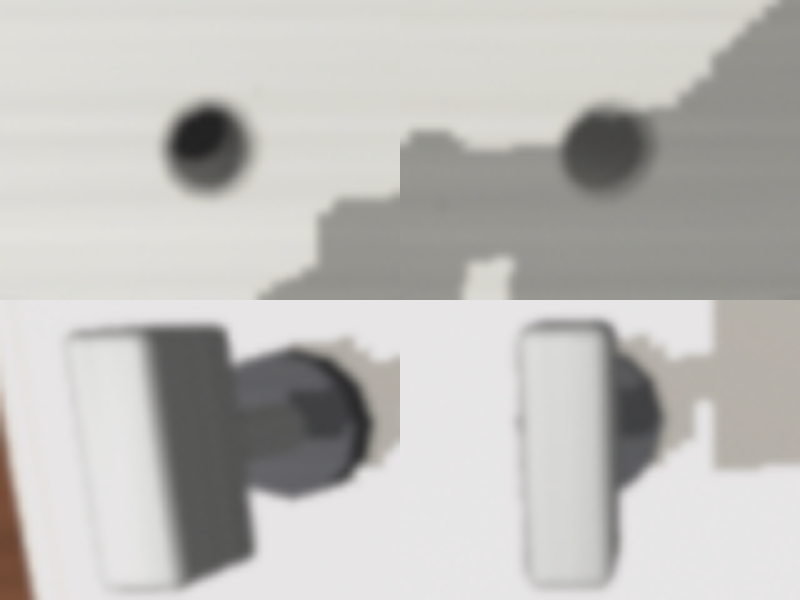

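```bash
python3 - <<'E'
from h import *
A,B,S=load("hA"),load("hB"),load("s1")
q=lambda u0,v0,x,y:(u0+(x+.5)/5-.5,v0+(y+.5)/5-.5)
wa,wb=q(300,95,208,147),q(415,95,207,149)
print("well",tri([(A,wa),(B,wb)]),onz(A,wa,.1),onz(B,wb,.1))
P=[((66,37),(121,30)),((143,32),(205,30)),((184,285),(207,283)),((107,288),(127,283))]
X=np.array([tri([(A,q(130,100,*a)),(B,q(260,100,*b))])[0] for a,b in P]); print("pin",X.round(4).tolist(),X.mean(0))
l=X[3]+X[2]-X[1]-X[0];print(np.linalg.norm(l)/2, np.arctan2(l[1],l[0]))
# pin-head edge pairs: x-planarity check with z fixed
for n,c,pts in (("A",A,[(297,78),(387,77),(299,167),(382,167)]),("B",B,[(416,79),(504,79),(410,167),(491,167)])):
    W=np.array([onz(c,p,.1) for p in pts]); print(n,W.round(4)[:,:2].tolist(),W.mean(0))
E
```

```text
well (array([0.57014389, 0.18777661, 0.10060081]), [8.535008775816429e-05, 8.535008775787298e-05]) [0.57028121 0.18782182 0.1       ] [0.57010981 0.18803601 0.1       ]
pin [[0.555, 0.0582, 0.145], [0.5547, 0.0688, 0.1461], [0.5873, 0.0684, 0.1439], [0.5875, 0.0578, 0.1438]] [0.57112648 0.06332612 0.1447148 ]
0.032562049288454326 -0.011264985457752815
A [[0.5364, 0.154], [0.5356, 0.2214], [0.6045, 0.1543], [0.6045, 0.2217]] [0.57024285 0.18787659 0.1       ]
B [[0.5367, 0.1534], [0.5359, 0.2208], [0.6043, 0.1546], [0.6042, 0.2217]] [0.57028787 0.18763192 0.1       ]
```

```bash
python3 - <<'E'
from h import *
g=np.array([.4514,-.2275,0]); a=.383+np.pi/2
env.move_gripper(.05,60)
env.goto(g+[0,0,.34],quat(a))
env.servo_line(g+[0,0,.254],feed=.12)
print(current_time_s(),current_eef_pos(),current_contact_force())
env.move_gripper(.0,60)
print(current_time_s(),current_gripper_width(),current_contact_force(),current_torque())
env.servo_line(g+[0,0,.30],feed=.1)
env.hold(.3)
print(current_gripper_width(),current_contact_force(),current_torque())
env.servo_line(g+[0,0,.44],feed=.25)
shot("wrist","c1");shot("scene","c1s");shot("side","c1d")
print(current_time_s(),current_eef_pos(),current_contact_force())
E
```

```text
8.3333 [ 0.45182598 -0.22758916  0.25449605] [-0.7248668   1.01264654  0.82923704]
8.7583 0.011400476650968551 [-0.10252663  0.03410084  2.26491967] [ 0.11213148 -0.03164704 -0.06929106]
0.011475983337402134 [ 0.10831706 -0.52362988 -7.664707  ] [-0.02148517 -0.01973892 -0.07243296]
10.525 [ 0.45081032 -0.22710587  0.43776999] [ 0.16480694 -0.05850294 -6.87166082]
```

View pics/c1.png

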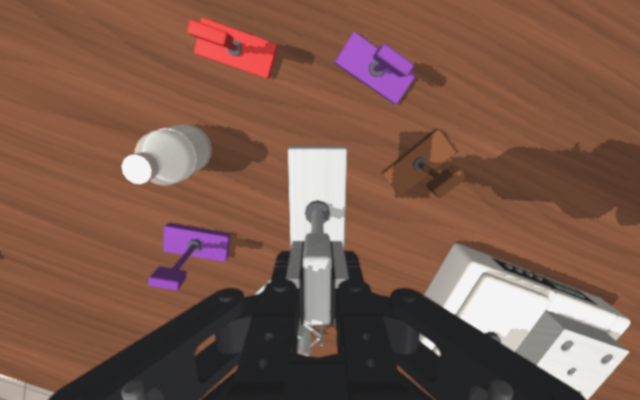

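View pics/c1d.png

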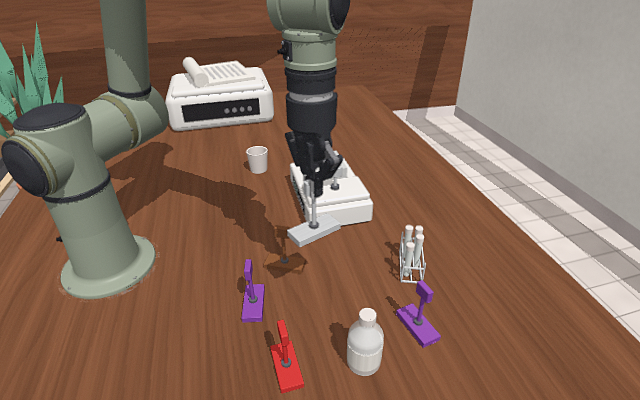

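```bash
python3 - <<'E'
from h import *
crop("c1","c1z",270,130,370,260,4)
E
```

```text
(no output)
```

View pics/c1z.png

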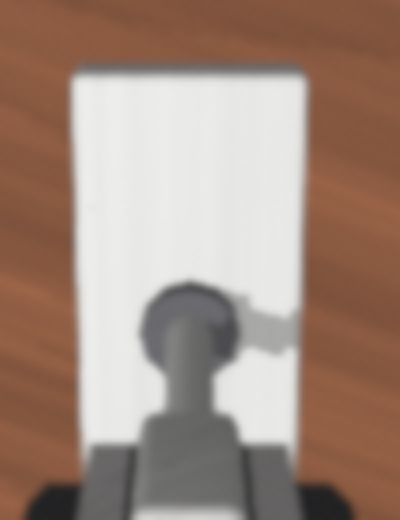

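```bash
python3 - <<'E'
from h import *
c=load("c1"); z=float(-(c["R"].T@c["t"])[2]); print(z)
q=lambda x,y:(270+(x+.5)/4-.5,130+(y+.5)/4-.5)
p=np.array([0.45081032,-0.22710587,0.43776999]); a=.383+np.pi/2; x,y=axes(a)
for n,u,dz in(("tube",(190,327),.2345),("c1",(74,76),.2405),("c2",(306,76),.2405),("s1",(78,400),.2405),("s2",(301,400),.2405)):
    X=onz(c,q(*u),p[2]-dz)-p; print(n,round(X@x,4),round(X@y,4))
E
```

```text
0.4074927925581596
tube 0.0021 0.0007
c1 0.045 -0.0188
c2 0.045 0.0203
s1 -0.0144 -0.0197
s2 -0.0144 0.0211
```

```bash
python3 - <<'E'
from h import *
env.goto(np.array([.5709,.1872,.44]),quat(np.pi/2)); 
env.servo_line(np.array([.5709,.1872,.385]),feed=.1); env.hold(.3)
print(current_time_s(),current_eef_pos(),current_orientation(),quat(np.pi/2),current_contact_force())
shot("wrist","w1");shot("scene","w1s");shot("side","w1d")
crop("w1s","w1sz",320,140,440,290,4); crop("w1","w1z",240,100,400,260,4)
E
```

```text
13.1167 [0.57104922 0.18726287 0.38560394] [-2.08244131e-05  9.99999862e-01  9.87916538e-05  5.15618490e-04] [3.061617e-17 1.000000e+00 0.000000e+00 0.000000e+00] [ 0.73493842  0.02842673 -7.06805336]
```

View pics/w1z.png

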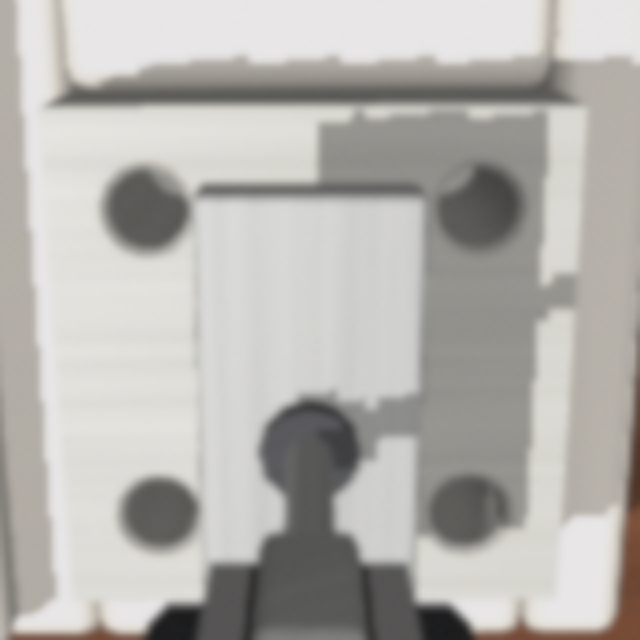

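View pics/w1sz.png

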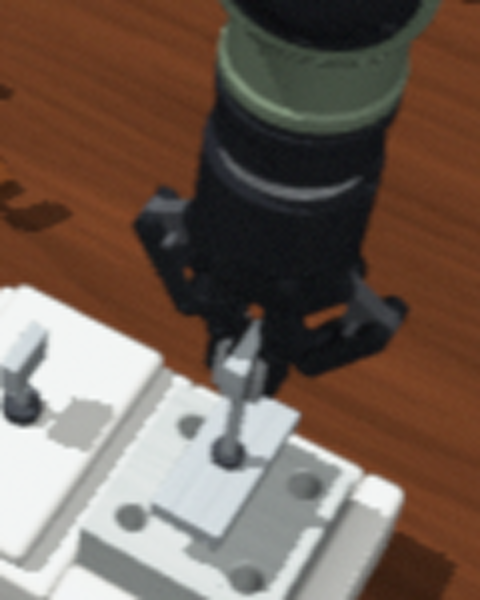

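```bash
cat > m.py <<'E'
from h import *
def run(fn,tcpz,holes,bar,tube,q):
    c=load(fn)
    W=np.array([onz(c,q(*u),.1) for u in holes])[:,:2]; print("well",W.round(4).tolist(),W.mean(0).round(4))
    zb=tcpz-.2405
    B=np.array([onz(c,q(*u),zb) for u in bar])[:,:2]; print("bar",B.round(4).tolist())
    t=onz(c,q(*tube),tcpz-.2345); print("tube",t.round(4))
E
python3 - <<'E'
from m import *
run("w1",.3856,[(146,208),(479,207),(159,513),(469,512)],[(199,194),(421,193),(206,550),(415,550)],(309,450),lambda x,y:(240+(x+.5)/4-.5,100+(y+.5)/4-.5))
E
```

```text
well [[0.5361, 0.1541], [0.5358, 0.2221], [0.6039, 0.1543], [0.6036, 0.2228]] [0.5698 0.1883]
bar [[0.5259, 0.169], [0.5257, 0.2062], [0.5914, 0.1686], [0.5913, 0.207]]
tube [0.5694 0.1875 0.1511]
```

```bash
python3 - <<'E'
from h import *
x,y=.5704,.1876
env.servo_line(np.array([x,y,.360]),feed=.06); env.hold(.2)
print(current_time_s(),current_eef_pos(),current_contact_force())
z=.359
while z>.345:
    env.servo_line(np.array([x,y,z]),feed=.03)
    f=current_contact_force(); p=current_eef_pos()
    print(round(current_time_s(),2),round(z,4),np.round(p,4),np.round(f,2))
    if f[2]>2.5: break
    z-=.001
E
```

```text
14.0333 [0.57060948 0.18766588 0.36044313] [-1.02616937 -0.24589076 -7.1549857 ]
14.28 0.359 [0.5704 0.1876 0.359 ] [ 0.01  0.11 -8.51]
14.53 0.358 [0.5703 0.1876 0.3579] [ 0.78 -0.81 -7.11]
14.78 0.357 [0.5703 0.1876 0.3569] [-0.25  0.29 -7.57]
15.03 0.356 [0.5704 0.1876 0.3559] [-0.53  0.25 -6.98]
15.28 0.355 [0.5704 0.1876 0.355 ] [ 0.33  0.27 -6.79]
15.53 0.354 [0.5703 0.1876 0.3546] [-2.68  0.15 -1.38]
15.78 0.353 [0.5703 0.1876 0.3536] [-3.61  0.26  2.75]
```

```bash
python3 - <<'E'
from h import *
env.hold(.2);print(current_time_s(),np.round(current_eef_pos(),4),np.round(current_contact_force(),2),np.round(current_torque(),3))
shot("wrist","w2");shot("scene","w2s");shot("side","w2d")
crop("w2","w2z",240,100,400,260,4);crop("w2d","w2dz",280,110,380,210,6)
E
```

```text
15.9833 [0.5704 0.1876 0.3533] [-4.09 -0.4   2.1 ] [-0.031  0.713 -0.05 ]
```

View pics/w2z.png

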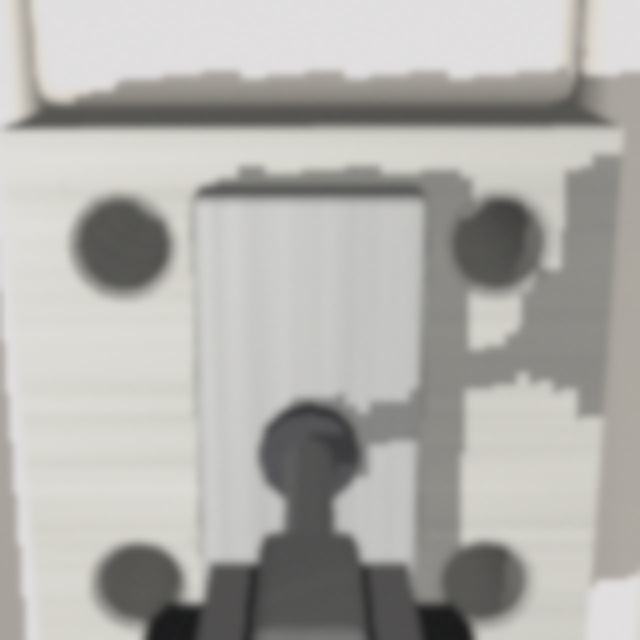

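View pics/w2dz.png

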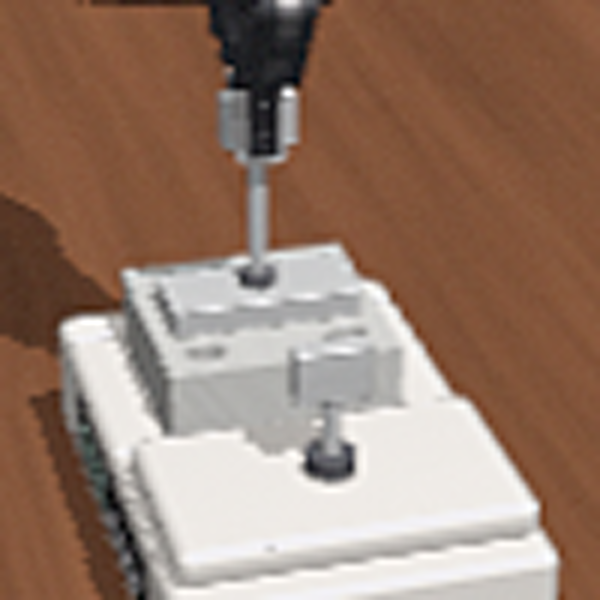

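```bash
python3 - <<'E'
from m import *
run("w2",.3533,[(122,245),(497,244),(138,583),(484,582)],[(198,196),(422,195),(206,550),(416,550)],(309,450),lambda x,y:(240+(x+.5)/4-.5,100+(y+.5)/4-.5))
c=load("w2");q=lambda x,y:(240+(x+.5)/4-.5,100+(y+.5)/4-.5)
for u in [(198,196),(422,195),(206,550),(416,550)]: print(onz(c,q(*u),.114).round(4))
print(onz(c,q(309,450),.12).round(4))
E
```

```text
well [[0.5363, 0.1541], [0.536, 0.2216], [0.6037, 0.1542], [0.6034, 0.2222]] [0.5699 0.188 ]
bar [[0.5254, 0.1692], [0.5251, 0.2067], [0.5905, 0.1689], [0.5904, 0.2075]]
tube [0.5685 0.1878 0.1188]
[0.5252 0.1693 0.114 ]
[0.5249 0.2066 0.114 ]
[0.5899 0.169  0.114 ]
[0.5899 0.2074 0.114 ]
[0.5681 0.1878 0.12  ]
```

```bash
python3 - <<'E'
from h import *
env.move_gripper(.03,60); env.hold(.2)
p=np.array(current_eef_pos());print(current_time_s(),p.round(4),np.round(current_contact_force(),2))
shot("wrist","w3"); crop("w3","w3z",240,100,400,260,4)
E
```

```text
16.6583 [0.5705 0.1876 0.353 ] [-0.98  0.77 -0.37]
```

View pics/w3z.png

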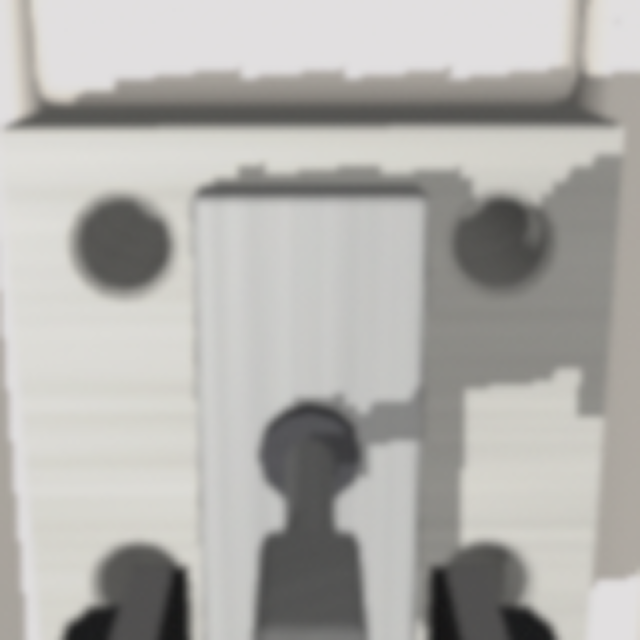

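```bash
cat > push.py <<'E'
from h import *
import sys
x,y=.5705,.1876
env.move_gripper(0,60); env.hold(.1)
z=float(current_eef_pos()[2]); print("start",z,np.round(current_contact_force(),2),current_gripper_width())
base=[]
while z>.298:
    z-= .003 if z>.335 else .001
    env.servo_line(np.array([x,y,z]),feed=.03)
    fs=[]
    for _ in range(3): fs.append(np.array(current_contact_force())); env.hold(.02)
    f=np.mean(fs,0); p=current_eef_pos()
    b=np.median(base) if len(base)>2 else None
    print(round(current_time_s(),2),round(z,4),np.round(p,4),np.round(f,2),b)
    if z>.33:
        base.append(f[2])
        if f[2]>9: print("early contact"); break
    elif f[2]-b>6.0: print("bottom"); break
    elif f[2]-b<1.5: base.append(f[2])
E
python3 push.py
```

```text
start 0.35301154516113614 [ 0.51  0.56 -0.07] 0.01126299073081291
17.4 0.35 [0.5705 0.1877 0.3498] [-0.1   0.94 -0.96] None
17.7 0.347 [0.5705 0.1876 0.3467] [-0.22  1.23 -1.32] None
18.0 0.344 [0.5705 0.1876 0.3437] [ 0.5   1.34 -1.81] None
18.3 0.341 [0.5705 0.1876 0.3407] [ 0.41  0.55 -1.97] -1.3153421144674073
18.6 0.338 [0.5705 0.1876 0.3377] [ 0.01  1.3  -1.04] -1.563548661131613
18.9 0.335 [0.5705 0.1876 0.3347] [-0.22  1.38 -1.47] -1.3153421144674073
19.2 0.332 [0.5705 0.1876 0.3317] [-0.21  1.42 -0.87] -1.3907999688110926
19.5 0.331 [0.5705 0.1876 0.331 ] [-1.27  1.59  0.15] -1.3153421144674073
19.8 0.33 [0.5705 0.1876 0.3301] [-1.78  1.57  1.64] -1.1797061030051743
20.1 0.329 [0.5705 0.1876 0.329 ] [-1.76  1.7   1.31] -1.0440700915429413
20.4 0.328 [0.5705 0.1876 0.3279] [-1.83  2.01  1.64] -1.0440700915429413
20.7 0.327 [0.5705 0.1876 0.3269] [-1.46  1.62  0.98] -1.0440700915429413
21.0 0.326 [0.5705 0.1876 0.3259] [-1.48  1.85  1.6 ] -1.0440700915429413
21.3 0.325 [0.5705 0.1876 0.3249] [-1.63  1.66  0.68] -1.0440700915429413
21.6 0.324 [0.5705 0.1876 0.3239] [-1.5   1.89  1.31] -1.0440700915429413
21.9 0.323 [0.5705 0.1876 0.3229] [-2.15  2.02  1.03] -1.0440700915429413
22.2 0.322 [0.5705 0.1876 0.3219] [-2.17  2.3   1.18] -1.0440700915429413
22.5 0.321 [0.5705 0.1876 0.3209] [-1.77  1.97  1.41] -1.0440700915429413
22.8 0.32 [0.5705 0.1876 0.3199] [-1.82  2.14  1.29] -1.0440700915429413
23.1 0.319 [0.5705 0.1876 0.3189] [-2.36  1.9   1.11] -1.0440700915429413
23.4 0.318 [0.5705 0.1876 0.3179] [-2.15  2.6   0.76] -1.0440700915429413
23.7 0.317 [0.5705 0.1876 0.3169] [-2.81  3.09  0.64] -1.0440700915429413
24.0 0.316 [0.5705 0.1876 0.3159] [-2.56  2.79  1.36] -1.0440700915429413
24.3 0.315 [0.5705 0.1876 0.3149] [-2.16  2.41  1.2 ] -1.0440700915429413
24.6 0.314 [0.5705 0.1876 0.3141] [-3.02  2.35  2.7 ] -1.0440700915429413
24.9 0.313 [0.5705 0.1876 0.3132] [-3.46  1.98  5.12] -1.0440700915429413
bottom
```

```bash
python3 - <<'E'
from h import *
x,y=.5705,.1876
for z in (.3125,.312,.3115,.311,.3105):
    env.servo_line(np.array([x,y,z]),feed=.03)
    fs=[]
    for _ in range(4): fs.append(np.array(current_contact_force())); env.hold(.03)
    f=np.mean(fs,0); print(round(current_time_s(),2),z,np.round(current_eef_pos(),4),np.round(f,2))
    if f[2]>7.8: break
env.hold(.3);print(current_eef_pos(),current_contact_force())
shot("wrist","p1");shot("scene","p1s");shot("side","p1d");crop("p1","p1z",220,100,420,250,4)
E
```

```text
25.28 0.3125 [0.5705 0.1876 0.3128] [-3.67  2.46  5.64]
25.67 0.312 [0.5705 0.1876 0.3125] [-4.47  1.95  6.85]
26.05 0.3115 [0.5705 0.1876 0.3121] [-4.21  2.03  6.67]
26.43 0.311 [0.5704 0.1876 0.3116] [-5.41  2.1   7.98]
[0.5704599  0.18763263 0.31167595] [-4.70878796  2.01422436  7.44700834]
```

View pics/p1z.png

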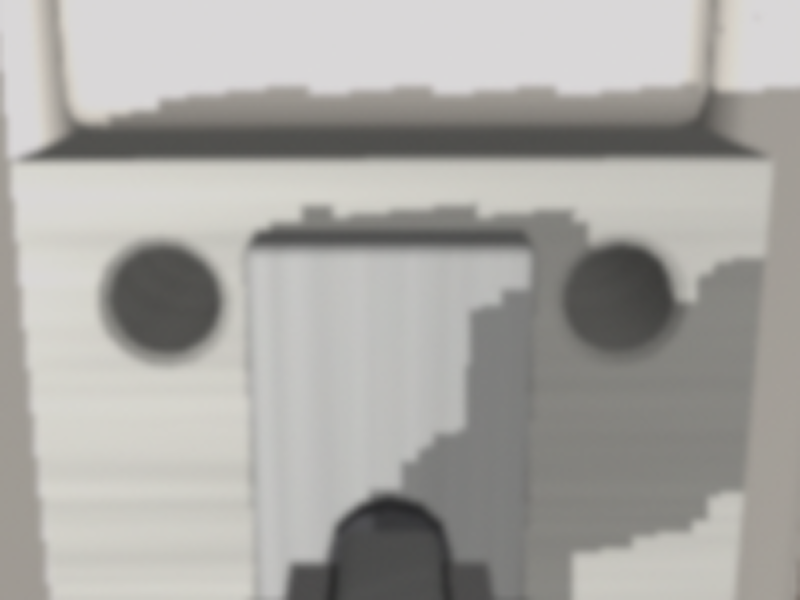

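```bash
python3 - <<'E'
from h import *
env.move_gripper(.03,60); env.hold(.2)
print(current_time_s(),np.round(current_eef_pos(),4),np.round(current_contact_force(),2))
env.servo_line(np.array([.5705,.1876,.36]),feed=.12)
for n,p in (("rA",[.628,.165,.38]),("rB",[.628,.085,.38])):
    env.goto(np.array(p),quat(np.pi/2)); env.hold(.2); shot("wrist",n)
print(current_time_s(),current_contact_force())
a=load("rA")["color"]; b=load("rB")["color"]
cv2.imwrite("pics/rr.png",np.vstack([a,b])[:, :])
shot("scene","r1s");shot("side","r1d")
E
```

```text
27.4083 [0.5706 0.1874 0.3108] [ 0.12  0.11 -0.65]
29.25 [ 0.03505829  0.1492489  -0.64194806]
```

View pics/rA.png

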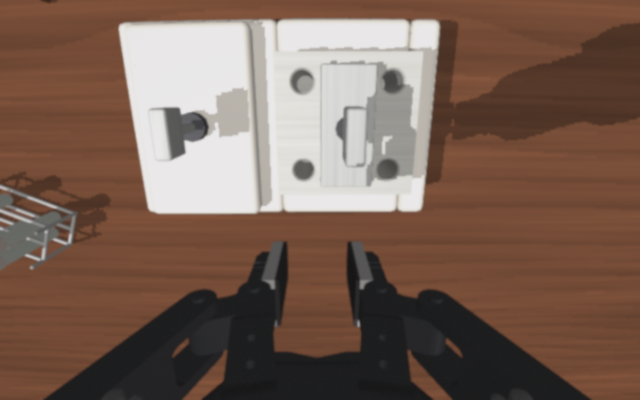

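View pics/rB.png

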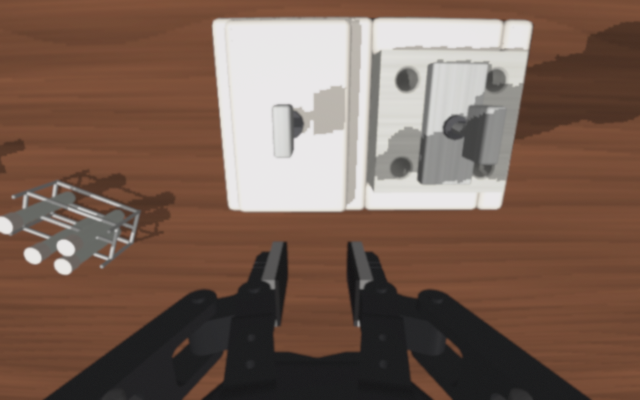

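```bash
python3 - <<'E'
from h import *
a=load("rA")["color"]; b=load("rB")["color"]
f=lambda im,x0,y0:cv2.resize(im[y0:y0+75,x0:x0+80],None,fx=5,fy=5,interpolation=cv2.INTER_CUBIC)
cv2.imwrite("pics/rp.png",np.hstack([f(a,310,95),f(b,440,95)]))
f=lambda im,x0,y0:cv2.resize(im[y0:y0+150,x0:x0+160],None,fx=2.5,fy=2.5,interpolation=cv2.INTER_CUBIC)
cv2.imwrite("pics/rf.png",np.hstack([f(a,270,45),f(b,370,45)]))
E
```

```text
(no output)
```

View pics/rp.png

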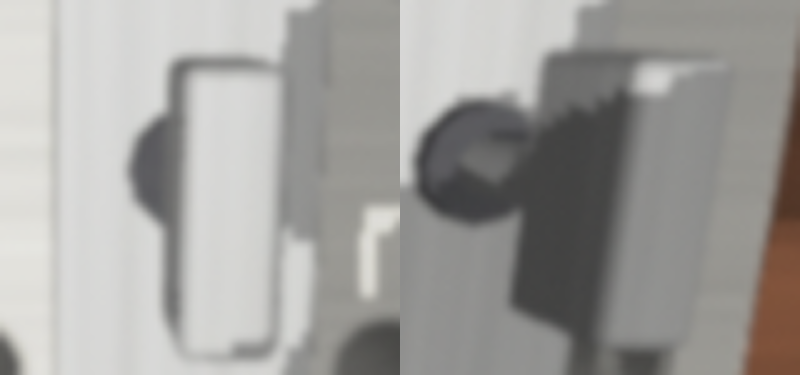

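View pics/rf.png

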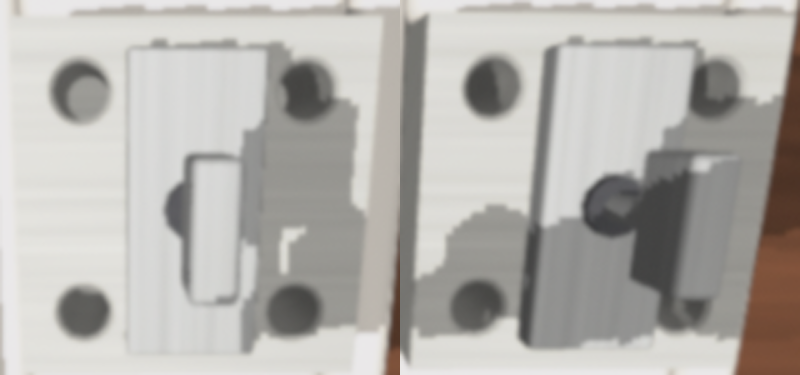

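```bash
python3 - <<'E'
from h import *
A,B=load("rA"),load("rB")
q=lambda u0,v0,k,x,y:(u0+(x+.5)/k-.5,v0+(y+.5)/k-.5)
def m(n,P,a0,b0,k):
    X=np.array([tri([(A,q(*a0,k,*a)),(B,q(*b0,k,*b))])[0] for a,b in P]); print(n,X.round(4).tolist(),X.mean(0).round(4))
m("rod",[((186,68),(232,62)),((280,70),(331,64)),((272,355),(290,345)),((183,355),(203,345))],(310,95),(440,95),5)
m("bar",[((127,48),(156,44)),((266,47),(296,45)),((247,352),(255,347)),((127,350),(131,347))],(270,45),(370,45),2.5)
m("wells",[((80,91),(92,86)),((305,91),(314,86)),((83,311),(77,306)),((294,311),(282,305))],(270,45),(370,45),2.5)
E
```

```text
rod [[0.554, 0.1822, 0.1665], [0.554, 0.1924, 0.1688], [0.5861, 0.1929, 0.1694], [0.5862, 0.1826, 0.1691]] [0.5701 0.1875 0.1685]
bar [[0.5255, 0.1679, 0.1107], [0.5255, 0.2065, 0.1144], [0.6119, 0.2045, 0.1205], [0.6134, 0.1683, 0.1145]] [0.5691 0.1868 0.115 ]
wells [[0.5365, 0.1539, 0.0981], [0.5359, 0.2215, 0.0996], [0.6039, 0.1541, 0.1004], [0.604, 0.2229, 0.0983]] [0.5701 0.1881 0.0991]
```

```bash
python3 - <<'E'
from h import *
q=quat(np.pi/2-.006); P=np.array([.571,.0632,.2867])
env.move_gripper(.035,40)
env.goto(P+[0,0,.05],q)
env.servo_line(P,feed=.1); env.hold(.1)
print(current_time_s(),np.round(current_eef_pos(),4),np.round(current_contact_force(),2))
env.move_gripper(0,40); env.hold(.15)
p0=np.array(current_eef_pos());print(current_time_s(),p0.round(4),np.round(current_contact_force(),2),current_gripper_width())
env.servo_line(p0*[1,1,0]+[0,0,p0[2]+.0243],feed=.04); env.hold(.3)
p1=np.array(current_eef_pos());print(current_time_s(),p1.round(4),np.round(current_contact_force(),2),(p1-p0)[2])
shot("side","q1d");shot("scene","q1s"); crop("q1d","q1dz",280,110,380,210,6)
E
```

```text
30.725 [0.5716 0.0632 0.2876] [-0.07 -1.19 -0.  ]
31.2 [0.5713 0.0632 0.2872] [-0.44  0.61  0.84] 0.011248255295270588
32.2667 [0.5714 0.0633 0.3116] [ 2.57 -0.42  2.24] 0.024420325078557736
```

View pics/q1dz.png

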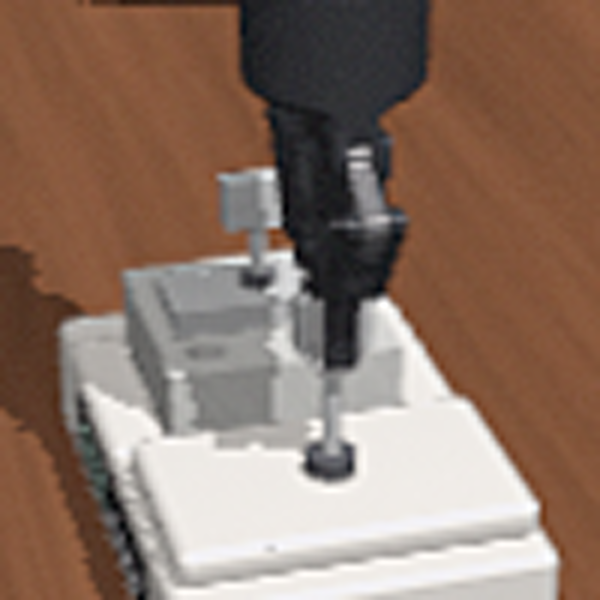

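```bash
python3 - <<'E'
from h import *
p=np.array(current_eef_pos())
env.move_gripper(.035,40); env.hold(.1)
env.servo_line(np.array([p[0],p[1],.37]),feed=.12)
for n,P in (("tA",[.635,.165,.39]),("tB",[.635,.085,.39])):
    env.goto(np.array(P),quat(np.pi/2)); env.hold(.2); shot("wrist",n)
print(current_time_s(),current_contact_force())
shot("side","t1d");shot("scene","t1s");crop("t1d","t1dz",280,110,380,210,6)
a=load("tA")["color"]; b=load("tB")["color"]
f=lambda im,x0,y0:cv2.resize(im[y0:y0+70,x0:x0+80],None,fx=4,fy=4,interpolation=cv2.INTER_CUBIC)
cv2.imwrite("pics/tp.png",np.vstack([np.hstack([f(a,310,95),f(b,430,95)]),np.hstack([f(a,130,95),f(b,250,95)])]))
cv2.imwrite("pics/tw.png",np.vstack([a[0:240],b[0:240]]))
E
```

```text
34.9333 [ 0.78540658 -0.23727219 -1.00415142]
```

View pics/tp.png

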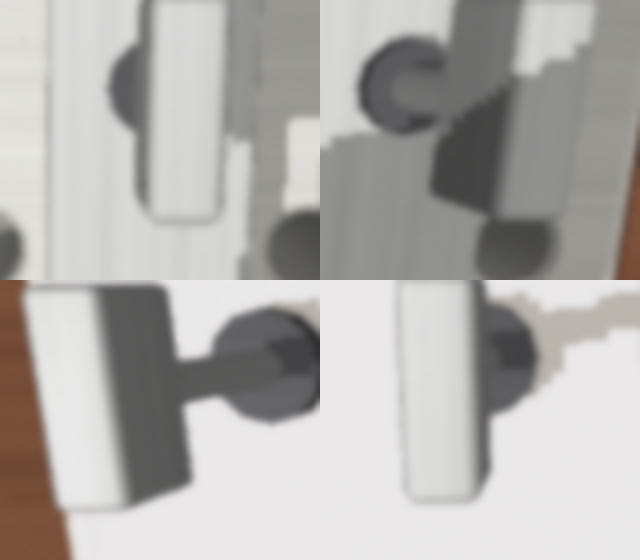

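View pics/t1dz.png

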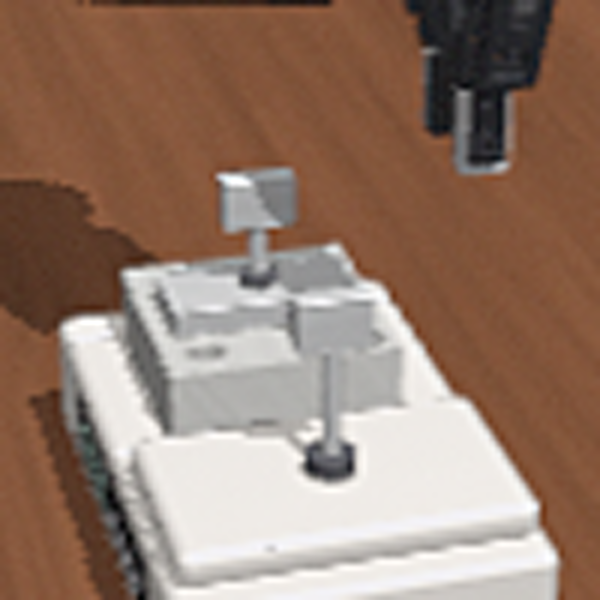

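View pics/tw.png

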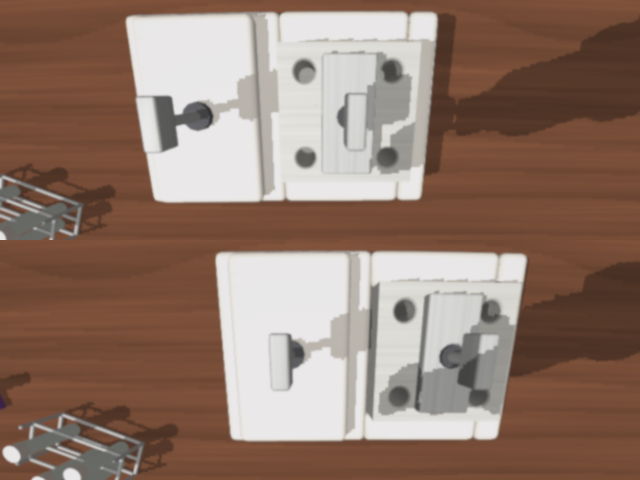

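```bash
python3 - <<'E'
from h import *
a=load("tA")["color"]; b=load("tB")["color"]
f=lambda im,x0,y0:cv2.resize(im[y0:y0+72,x0:x0+80],None,fx=4,fy=4,interpolation=cv2.INTER_CUBIC)
cv2.imwrite("pics/tp2.png",np.vstack([np.hstack([f(a,310,85),f(b,430,85)]),np.hstack([f(a,130,85),f(b,250,85)])]))
E
```

```text
(no output)
```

View pics/tp2.png

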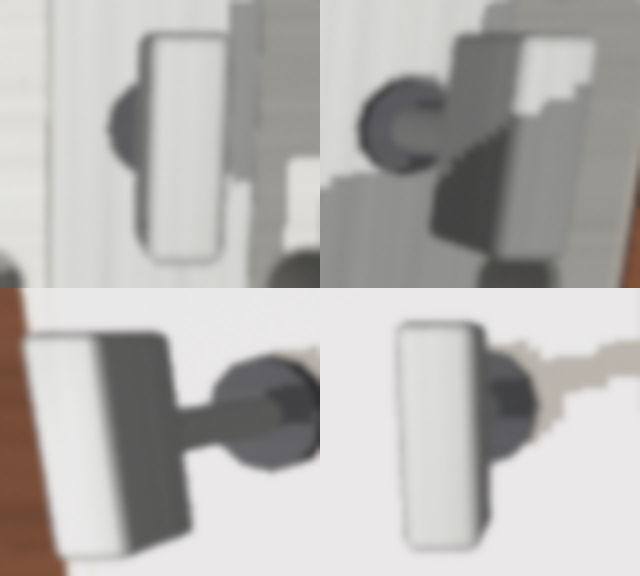

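```bash
python3 - <<'E'
from h import *
A,B=load("tA"),load("tB")
q=lambda u0,v0,k,x,y:(u0+(x+.5)/k-.5,v0+(y+.5)/k-.5)
def m(n,P,a0,b0,k):
    X=np.array([tri([(A,q(*a0,k,*a)),(B,q(*b0,k,*b))])[0] for a,b in P]); print(n,X.round(4).tolist(),X.mean(0).round(4))
m("rod",[((152,36),(204,37)),((226,36),(275,38)),((220,264),(244,262)),((148,262),(176,260))],(310,85),(430,85),4)
m("pin",[((24,49),(78,36)),((97,48),(151,37)),((128,268),(158,262)),((58,267),(85,260))],(130,85),(250,85),4)
# length-based check: x-length of heads in image B/A
A2=load("hA")
s,d=load("t1s"),load("t1d"); crop("t1s","t1sz",300,180,400,280,6)
E
```

```text
rod [[0.554, 0.182, 0.168], [0.554, 0.1928, 0.1679], [0.5872, 0.1933, 0.1683], [0.5868, 0.1822, 0.1689]] [0.5705 0.1876 0.1683]
pin [[0.5549, 0.0583, 0.1699], [0.5549, 0.0688, 0.169], [0.5874, 0.069, 0.1697], [0.5872, 0.0579, 0.1694]] [0.5711 0.0635 0.1695]
```

View pics/t1sz.png

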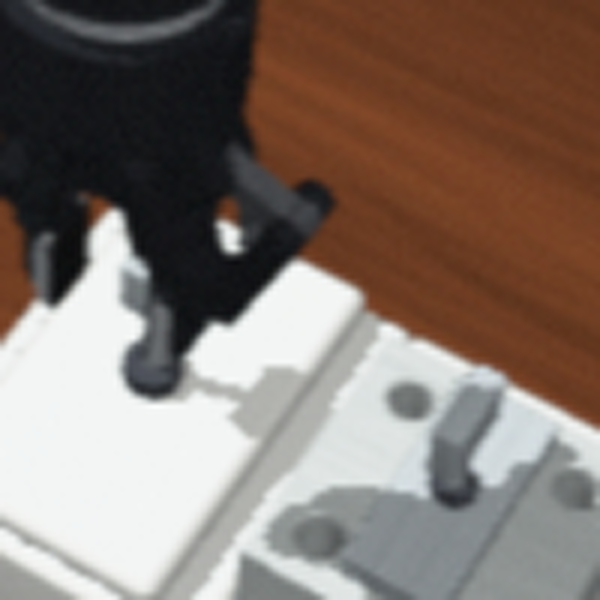

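```bash
python3 - <<'E'
from h import *
for n,P in (("uB",[.645,.085,.36]),("uA",[.645,.165,.36])):
    env.goto(np.array(P),quat(np.pi/2)); env.hold(.25); shot("wrist",n)
print(current_time_s(),current_contact_force())
R=[.5705,.1876,.1690];Q=[.5711,.0635,.1690]
ims=[]
for X in (R,Q):
  row=[]
  for n in("uA","uB"):
    c=load(n); u=proj(c,X).round().astype(int)-[40,45]; u=np.maximum(u,0); print(n,u)
    row.append(cv2.resize(c["color"][u[1]:u[1]+72,u[0]:u[0]+80],(320,288),interpolation=cv2.INTER_CUBIC))
  ims.append(np.hstack(row))
cv2.imwrite("pics/up.png",np.vstack(ims))
E
```

```text
36.3083 [-0.32298252  0.24652754 -0.07308792]
uA [324  60]
uB [480  61]
uA [76 63]
uB [233  61]
```

View pics/up.png

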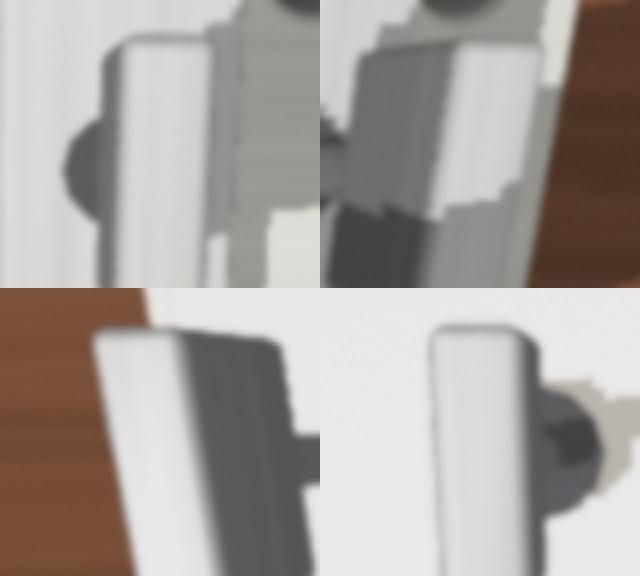

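```bash
python3 - <<'E'
from h import *
for k,o in (("r",[(324,60),(480,61)]),("p",[(76,63),(233,61)])):
    row=[cv2.resize(load(n)["color"][u[1]:u[1]+85,u[0]:u[0]+78],None,fx=5,fy=5,interpolation=cv2.INTER_CUBIC) for n,u in zip(("uA","uB"),o)]
    cv2.imwrite(f"pics/u{k}.png",np.hstack(row))
E
```

```text
(no output)
```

View pics/ur.png

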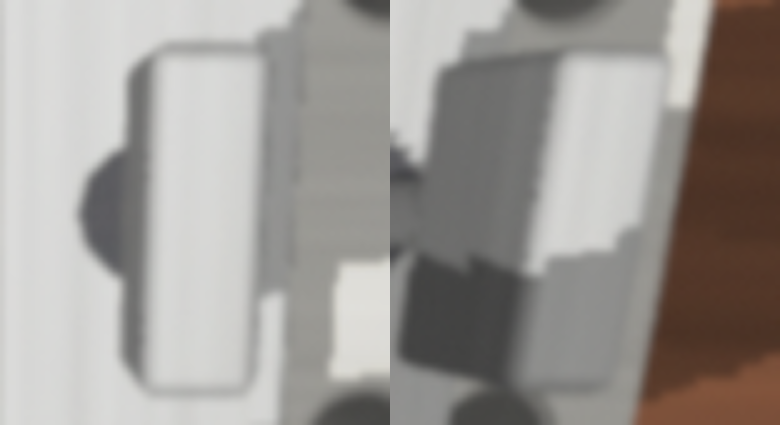

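View pics/up.png

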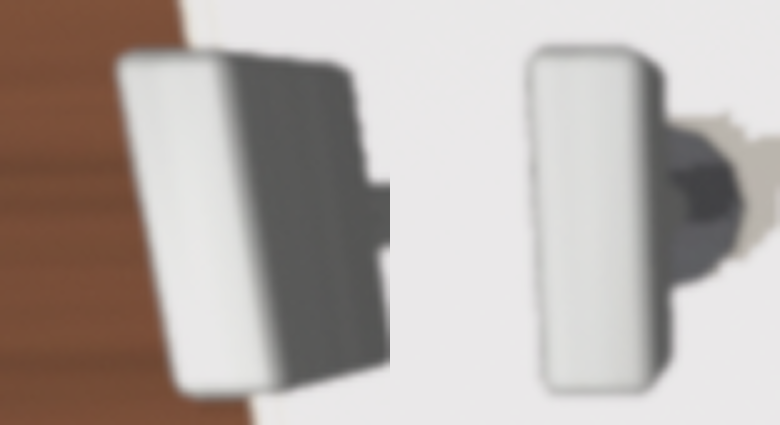

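```bash
python3 - <<'E'
from h import *
A,B=load("uA"),load("uB")
q=lambda u0,v0,k,x,y:(u0+(x+.5)/k-.5,v0+(y+.5)/k-.5)
def m(n,P,a0,b0,k):
    X=np.array([tri([(A,q(*a0,k,*a)),(B,q(*b0,k,*b))])[0] for a,b in P]); print(n,X.round(4).tolist(),X.mean(0).round(4))
m("rod",[((153,48),(170,50)),((266,48),(277,53)),((252,395),(220,388)),((143,394),(125,388))],(324,60),(480,61),5)
m("pin",[((117,52),(137,48)),((222,52),(247,50)),((280,394),(260,392)),((176,395),(155,393))],(76,63),(233,61),5)
E
```

```text
rod [[0.5537, 0.1822, 0.1672], [0.5537, 0.1931, 0.1673], [0.5869, 0.1934, 0.1677], [0.5866, 0.182, 0.1696]] [0.5702 0.1877 0.1679]
pin [[0.5545, 0.0579, 0.1691], [0.5547, 0.0685, 0.1692], [0.5876, 0.0688, 0.1695], [0.5876, 0.0582, 0.1702]] [0.5711 0.0634 0.1695]
```

```bash
python3 - <<'E'
from h import *
q=quat(np.pi/2-.006); P=np.array([.571,.0632,.311])
env.goto(P+[0,0,.05],q)
env.servo_line(P,feed=.1); env.hold(.2)
env.move_gripper(0,40); env.hold(.25)
p0=np.array(current_eef_pos());print(current_time_s(),p0.round(4),np.round(current_contact_force(),2),current_gripper_width())
z=p0[2]-.001
for k in range(4):
    env.servo_line(np.array([p0[0],p0[1],z]),feed=.02); env.hold(.2)
    p1=np.array(current_eef_pos());print(current_time_s(),p1.round(4),np.round(current_contact_force(),2),(p1-p0)[2])
    e=p1[2]-(p0[2]-.001)
    if abs(e)<.0004: break
    z-=e
env.move_gripper(.035,40); env.hold(.1)
env.servo_line(np.array([p0[0],p0[1],.37]),feed=.12)
for n,P in (("vA",[.635,.165,.39]),("vB",[.635,.085,.39])):
    env.goto(np.array(P),quat(np.pi/2)); env.hold(.2); shot("wrist",n)
print(current_time_s(),current_contact_force())
shot("scene","v1s");shot("side","v1d")
for k,o in (("r",[(310,85),(430,85)]),("p",[(125,85),(245,85)])):
    row=[cv2.resize(load(n)["color"][u[1]:u[1]+75,u[0]:u[0]+78],None,fx=5,fy=5,interpolation=cv2.INTER_CUBIC) for n,u in zip(("vA","vB"),o)]
    cv2.imwrite(f"pics/v{k}.png",np.hstack(row))
E
```

```text
38.3 [0.5712 0.0632 0.3113] [-0.3   0.36  2.13] 0.011460745907631256
38.75 [0.5712 0.0632 0.3102] [1.35 0.62 1.97] -0.0010610267530568596
41.325 [0.3669795  0.41964703 0.21415023]
```

View pics/vr.png

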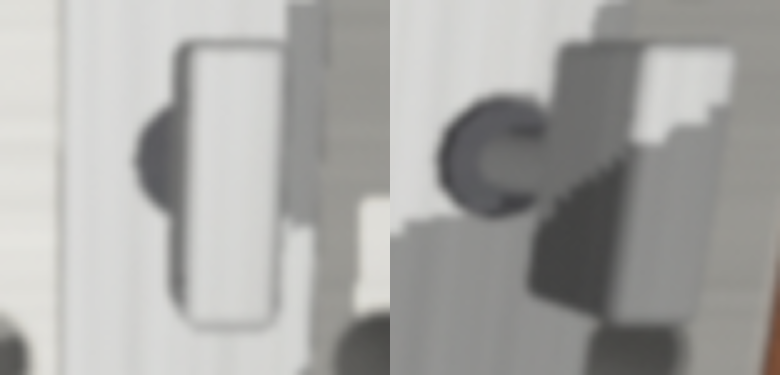

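View pics/vp.png

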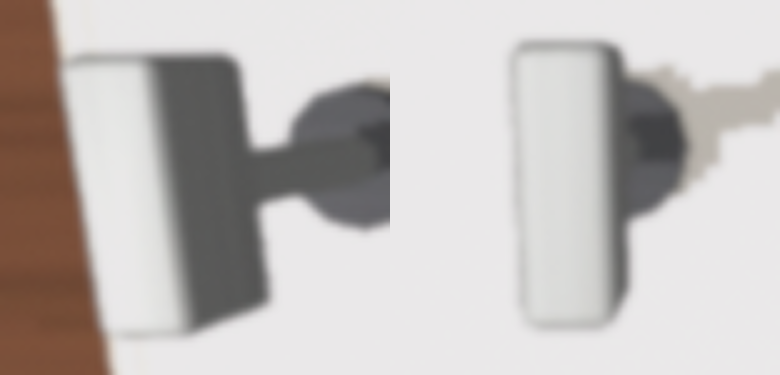

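View pics/v1s.png

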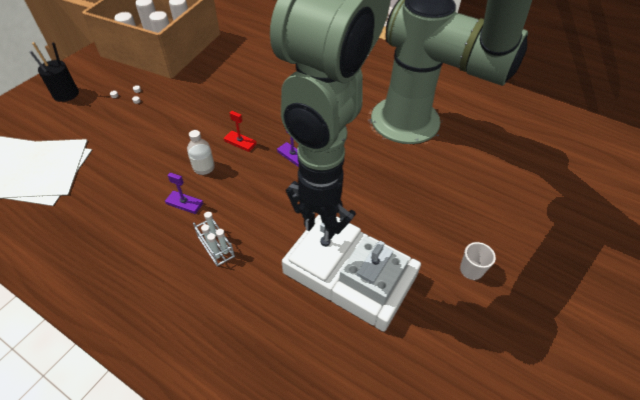

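```bash
python3 - <<'E'
from h import *
A,B=load("vA"),load("vB")
q=lambda u0,v0,k,x,y:(u0+(x+.5)/k-.5,v0+(y+.5)/k-.5)
def m(n,P,a0,b0,k):
    X=np.array([tri([(A,q(*a0,k,*a)),(B,q(*b0,k,*b))])[0] for a,b in P]); print(n,X.round(4).tolist(),X.mean(0).round(4))
m("rod",[((190,45),(252,46)),((283,45),(345,48)),((275,328),(304,323)),((185,327),(220,323))],(310,85),(430,85),5)
m("pin",[((63,60),(122,44)),((154,60),(218,46)),((189,333),(222,326)),((101,334),(129,325))],(125,85),(245,85),5)
print(current_time_s()); env.job_done()
E
```

```text
rod [[0.554, 0.182, 0.1672], [0.554, 0.1927, 0.1682], [0.5868, 0.1933, 0.168], [0.5867, 0.1822, 0.1689]] [0.5704 0.1876 0.1681]
pin [[0.5547, 0.0579, 0.1674], [0.5549, 0.0691, 0.1679], [0.5874, 0.0689, 0.1683], [0.5875, 0.0574, 0.1676]] [0.5711 0.0633 0.1678]
41.425
the job is handed in; nothing more can be done
```

I stood the gauge flat on the block over the narrow centre well and slid its rod down onto the pad. I then raised the reading pin to the rod's top, let go of everything and handed in at 41.4 s of 58. No verdict is reported.

- **Gauge position:** in the last measurements its axis was about 1 mm from the well's (limit 4 mm). The bar lay flat.
- **Well depth:** the rod bottomed about 39 mm down, within the stated 24 to 48 mm.
- **Force on the bottom:** about 6 N, held for more than 0.2 s. I inferred it from the wrist force (about 7.5 N, less the sliding drag of about 1.2 N) and from 3 mm of pad yield at 2 N per mm. That drag reading itself had shifted by about 2.5 N partway down, so the bottom force could be nearer 9 N. Both values are well under the 20 N limit.
- **Pin level:** the first two stereo checks put the pin 1.2 and 1.6 mm above the rod. I gripped it again and lowered it 1 mm. The last check gave rod top 0.1681 m and pin top 0.1678 m, a difference of about 0.3 mm (limit 3 mm). The camera heights carry about 1 mm of uncertainty.
- **Seating:** about 4 N of sideways force appeared when the gauge first touched the block. I released and gripped again before pushing, and the gauge did not move. While pressing on the bottom, about 5 N of sideways force was present again.
- **Other things:** at the end the gripper was clear of everything. In the final overview the rack, bottle and beaker stood where they started.

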